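# Set the throttle lever and lock it with the sprung plunger

## Task

The hand lever of the throttle control on the cabinet top stands unlocked. Push it round to the setting marked by the tall knurled clamp screw, then pull the sprung locking knob up off its rest, turn it and let it drop so that its plunger locks the lever in that setting's notch; if the plunger does not fall in, feel for the notch by moving the lever gently. Leave the lever locked there with the knob fully down, and do not disturb the loose things round it.

Things in the scene. Friction and masses are not known exactly. Their poses are not given: they have to be found in the camera images.
- control: Fixed throttle control: steel foot plate (own x -165 to 90 mm, y +-100 mm, top 8 mm up) with a closed grey housing (x -40 to 85, y +-70 mm, top 55 mm up) that hides a notched index plate. Origin: on the underside, on the lever's upright hinge axis. Own -x is where the lever points at joint 0; the locking knob's axis is 55 mm to +x; z is up.
- lever (a joint): Hand lever's angle, rad, counter-clockwise from above: at q it points along (-cos q, -sin q) in control's frame. Travel -0.85 to 1.05, starts near the +1 end, stays where left, needs about 2 N at the grip. Settings are nominally at 0.5, 0, -0.5, but all true notches are off by one common unknown amount up to 0.09; the plunger drops in only within about 0.02 of a true notch.
- lever_grip (a point): Axis of the lever's upright round black hand grip, 100 mm from the hinge axis; the grip is 26 mm thick and reaches from 71 to 128 mm up, this point is 100 mm up. The lever's bar to the hub is steel, 18 mm wide, 61 to 71 mm up.
- pointer (a point): On the lever's centre line, 135 mm from the hinge axis, 64 mm up, just past the end of its pointer; it passes over the three setting marks.
- knob_lift (a joint): How far the sprung locking knob is raised, m: 0 fully down (plunger in a notch, lever locked with about 0.02 rad play either way), about 0.006 with the plunger standing on the index plate between notches (the lever can then still be pushed), about 0.0095 on its rest (as at the start), 0.018 the most. The spring pulls it down with 5 N at 0, 8 N at 0.010.
- knob_turn (a joint): Locking knob's angle about its upright axis, rad, counter-clockwise from above, -0.12 to 1.2. Starts about 1.05, in a groove of its rest; raise it to knob_lift 0.013 or more to turn it. Within 0.1 of 0 it can go all the way down. At 0 the grip bar lies along control's own y; at 1.05 it is 60 degrees counter-clockwise from that.
- knob_center (a point): Centre of the knob's black grip bar, which is 60 mm long (along this point's own y), 16 mm thick (along its x) and 30 mm high (z); 101 mm up when fully down. The steel collar under it (46 mm across) ends 80 mm up.
- set_screw: Tall knurled steel clamp screw, 20 mm across, 32 mm high, fixed on the foot plate at one of the three setting marks (135 mm from the hinge axis, at lever angles 0.5, 0 and -0.5); it shows the setting wanted. Origin at its foot.
- flat_a: Flat slotted screw head, 20 mm across, 5 mm high, at another setting mark (not wanted). Origin at its foot.
- flat_b: The same flat screw head at the remaining setting mark (not wanted). Origin at its foot.
- bulb_box_mid (a point): Centre of a small loose orange carton (42 x 42 x 62 mm) standing beside the control; leave alone.
- grease_tin_mid (a point): Centre of a loose round tin (59 mm across, 37 mm high) beside the control; leave alone.
- ratchet_mid (a point): Middle of a loose ratchet wrench (36 x 200 x 22 mm) lying behind the control; leave alone.

How it is judged (in metres and radians):
At the end, for the whole second after the job is handed in: The lever's pointer stands at the tall clamp screw (pointer site within 25 mm of it in plan), the locking knob is down to within 2.5 mm, so its plunger is in the notch, and the lever is at rest (value of joint knob_lift below 0.0025 m and horizontal distance between pointer and set_screw below 0.025 m and velocity of joint lever between -0.05 and 0.05 rad/s); the robot touches nothing.
It fails at once if a loose bystander (carton, tin or ratchet) is moved more than 20 mm (distance of any of bulb_box_mid, grease_tin_mid, ratchet_mid from where it was at the start of the episode above 0.02 m).
It also fails if it takes over 67 s, if anything falls off the work surface, if the arm or the gripper's body presses on something with over 40 N, if the wrist force passes 120 N, or if a joint passes its speed limit or range.

## Robot

A 7-joint arm with a two-finger parallel gripper is mounted at the origin on a cart in front of the work surface, level with it; the furniture and walls round the work are solid. World frame = base frame: x ahead of the robot, y to its left, z up, the work surface at z = 0. Lengths are in mm, angles in rad, forces in N, time in s.
With the tool pointing down it reaches from about 400 to 850 mm from the base axis. Payload 4.4 kg.
Tool frame: the origin (TCP) lies between the finger pads; the fingertips stand 22 mm ahead of it and the grasp point (between the pads) lies 3 mm ahead of it (r.tip_reach is the z of the fingertips in the tool frame, in mm); z points along the fingers, y is the line along which they close (so a half turn about z gives the same grasp; the last joint's range is limited). The gripper opens to 94 mm and grips with 3 to 60 N. Pads are 16 mm wide; open, the fingers measure 119 mm over their backs; the gripper's body (75 mm by 177 mm) begins 78 mm behind the grasp point.
Start: joints at [1.062, 0.628, 0.038, 1.517, -0.027, 0.996, -0.02], TCP at [278.535, -587.313, 227.478] pointing down, gripper open.
Joint ranges: [-3.06, 3.06], [-0.37, 2.12], [-1.25, 1.32], [0.18, 2.47], [-1.1, 4.24], [0.23, 1.98], [-2.94, 2.94]. Speed limits (rad/s): [2.57, 2.57, 3.14, 3.14, 3.14, 3.14, 3.14].

## Interface

Orientations are given as a unit quaternion [x, y, z, w].
In Python, from workcell import r gives the robot as it stands.
- The arm moves only by the tool play_rows, never from a script. Its argument "increments" is a list of rows, each a list of 2 entries, a list of its own where there are three numbers: the shift along the tool's x, y, z in mm, then the turn, a rotation vector about the tool's x, y, z in rad. A call has exactly 10 rows; each row is the pose to reach, as a shift and turn from the pose commanded when the call began, along the tool's axes at that moment; what a row does not reach only later rows make up. A row lasts 1/10 s, in which the tool goes at most 50 mm and 8.59 degrees, less where a joint would pass 70% of its speed; a pose out of reach is approached as far as the arm can. A call with a gripper value outside its range is refused whole. "hand" is the finger opening in mm, from 0 to 94, set as the call begins (left out, the last holds). The fingers move at their own pace and stop on an object; "newtons" is the grip in N (left out, the last holds). Time passes only in rows, so rows that repeat a pose let the fingers close, or fill a call up. It gives the time, the measured TCP pose, the force, the opening and the grip force at its end, in the units of the state.
- r.get_state(): the state, without advancing time (a new reading comes with each control period).
- r.get_image(name): name is "scene" or "top" or "wrist"; returns the picture (480x640x3 uint8, red, green, blue); there is no depth.
- r.camera_info(name): a dict with "camera_matrix" (3x3 intrinsics, pixels), "dist" ([k1, k2, p1, p2, k3] as OpenCV has them; the pictures are not rectified), "world_from_camera" (4x4, takes a point from camera to world coordinates). Camera axes: x right, y down, z forward; pixel columns grow to the right and rows downward; lengths in mm; the calibration is good to about 2 mm. A picture is of the moment at which its call begins: read the wrist's pose just before it. camera_info takes no time and is no camera call; for the wrist camera it gives the pose at the moment of the call.
- r.sign_off(): hands the job in; it is judged then, once.
The state is a dict: "t": time; "joint_pos": joint angles; "qvel": joint speeds; "tau": joint torques, N m; "tool_pos": TCP position; "orientation": TCP orientation; "ft_force": force on the tool from outside, world axes, zero at the start; "moment": the same for the moment, N m; "width": opening from 0.0 (shut) to 1.0 (fully open); "grasp_force": force on a finger pad.
Only numpy, scipy, OpenCV 4.12 (cv2) and the standard library are available. Lean on these libraries where they do the work, as an engineer would, in place of code of your own. Each camera call takes 0.05 s, during which the arm holds its last target. There are 200 camera calls.

## Working session

There is one attempt and no reset: what is moved stays moved. The work goes in short steps, Python scripts to look and compute and a tool call to move; the robot and the scene stay as the last step left them, time stands still between calls to the robot, and variables do not carry over. Pictures are saved under pics/ and viewed, at most 10 in all, crops included, and the job is handed in when it is done.

Besides the shell and the picture viewer there is one more tool, called after ">>>" by a JSON object that holds its "name" and its "arguments". play_rows: Moves the arm, as the interface text tells. Its arguments: {"type":"object","properties":{"increments":{"type":"array","items":{"type":"array"}},"hand":{"type":"number"},"newtons":{"type":"number"}},"required":["increments"]}

```bash
mkdir -p pics; ls
python3 - <<'E'
from workcell import r
import cv2,json
for n in ("scene","top"):
    cv2.imwrite(f"pics/{n}0.png",r.get_image(n)[:,:,::-1])
    c=r.camera_info(n); print(n,c)
print(r.get_state(), r.tip_reach)
E
```

```text
pics
scene {'camera_matrix': array([[552.06200038,   0.        , 307.93773416],
       [  0.        , 552.06200038, 239.55473825],
       [  0.        ,   0.        ,   1.        ]]), 'dist': array([-0.08984778,  0.        ,  0.        ,  0.        ,  0.        ]), 'world_from_camera': array([[ 5.42599192e-01, -4.20538954e-01,  7.27140362e-01,
        -3.51830750e+01],
       [-8.39980385e-01, -2.67146355e-01,  4.72298400e-01,
        -4.02282183e+02],
       [-4.36697810e-03, -8.67052371e-01, -4.98197868e-01,
         5.11287319e+02],
       [ 0.00000000e+00,  0.00000000e+00,  0.00000000e+00,
         1.00000000e+00]])}
top {'camera_matrix': array([[593.08796212,   0.        , 322.85841585],
       [  0.        , 593.08796212, 229.35723001],
       [  0.        ,   0.        ,   1.        ]]), 'dist': array([-0.16530941,  0.        ,  0.        ,  0.        ,  0.        ]), 'world_from_camera': array([[-2.18653472e-02, -9.97303757e-01,  7.00508633e-02,
         5.26615420e+02],
       [-9.99557035e-01,  2.32221702e-02,  1.86135616e-02,
         3.35422867e+00],
       [-2.01901080e-
[... 167 characters left out ...]
t_pos': array([ 1.0621614 ,  0.62927771,  0.03841747,  1.51824487, -0.02699223,
        0.99628329, -0.0199584 ]), 'qvel': array([-0.00071705,  0.0004957 , -0.00076841, -0.00218912,  0.0006874 ,
       -0.00030045, -0.00015515]), 'tau': array([ 1.46146787e-03, -5.50789261e+01,  1.14650052e+00, -1.87117159e+01,
       -5.23433578e-02,  1.91957492e-02,  2.88921910e-05]), 'tool_pos': array([ 278.33110496, -586.78425099,  226.6373375 ]), 'orientation': array([ 9.75579271e-01,  2.19646004e-01, -1.90242741e-04, -8.26456007e-04]), 'ft_force': array([-0.44452372,  0.08822134, -0.51464578]), 'moment': array([ 0.02270166, -0.07098474,  0.01751451]), 'grasp_force': 0.0, 'width': 1.000036216432929} 22.0
```

View pics/scene0.png

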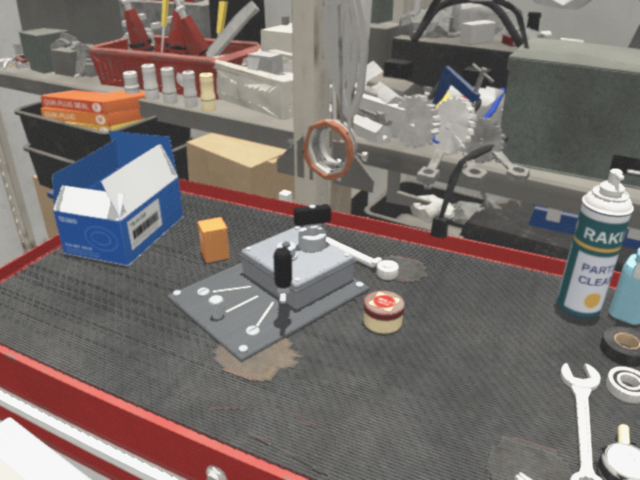

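View pics/top0.png

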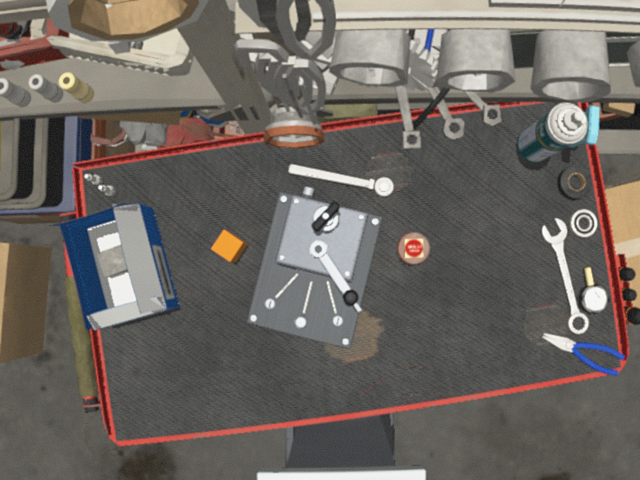

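The top view shows the control's foot plate at (250–380, 195–345), the hub at (318,248), the knob at (326,216), the grip at (350,297), and setting marks near (269,303), (300,322) and (337,321). In the scene view the middle mark (216,305) looks tall. I'll zoom in to check.

Run:
```python
import cv2,numpy as np
a=cv2.imread("pics/scene0.png")[215:360,160:400]; b=cv2.imread("pics/top0.png")[175:355,235:395]
cv2.imwrite("pics/c1.png",cv2.resize(a,(800,483),interpolation=cv2.INTER_CUBIC)); cv2.imwrite("pics/c2.png",cv2.resize(b,(533,600),interpolation=cv2.INTER_CUBIC))
```

```text
(no output)
```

View pics/c1.png

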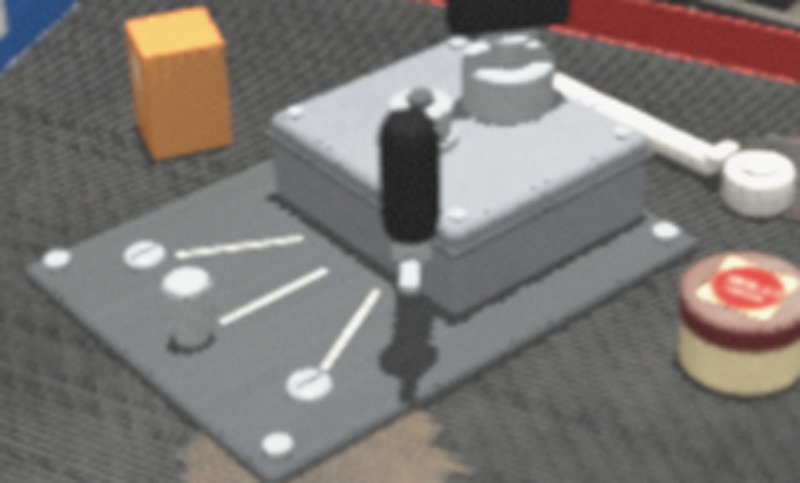

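View pics/c2.png

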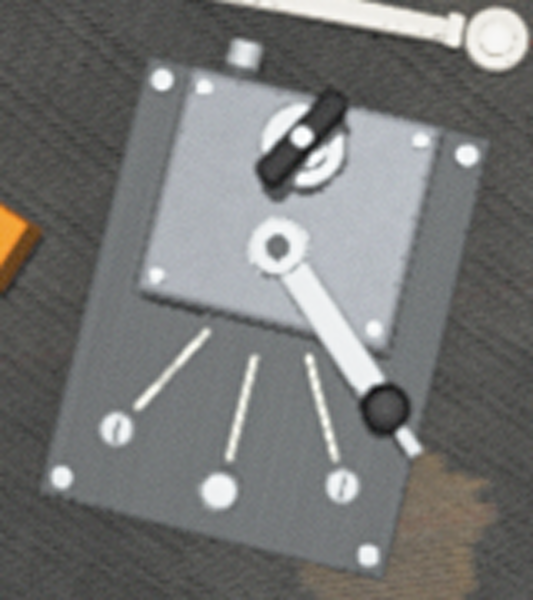

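The tall screw is the middle mark, which is setting 0. Crop c2 has flat heads at (117,428) and (343,487), the tall screw top at (219,491), the hub at (278,245), the knob bar centre at (302,139) and the grip top at (386,408).

```bash
cat > h.py <<'E'
import numpy as np,cv2
from workcell import r
from scipy.spatial.transform import Rotation as R
def ray(cam,uv,z,ci=None):
    c=ci or r.camera_info(cam); T=c["world_from_camera"]
    p=cv2.undistortPoints(np.array([[uv]],float),c["camera_matrix"],c["dist"])[0,0]
    d=T[:3,:3]@[p[0],p[1],1]; o=T[:3,3]; return (o+d*(z-o[2])/d[2])[:2]
def full(u,v): return (235+(u+.5)*.3-.5,175+(v+.5)*.3-.5)
def fit(src,dst):
    s=np.array(src);d=np.array(dst);a=s-s.mean(0);b=d-d.mean(0)
    th=np.arctan2((a[:,0]*b[:,1]-a[:,1]*b[:,0]).sum(),(a*b).sum())
    M=np.array([[np.cos(th),-np.sin(th)],[np.sin(th),np.cos(th)]]);t=d.mean(0)-M@s.mean(0)
    return th,M,t,d-(s@M.T+t)
E
python3 - <<'E'
from h import *
c,s=135*np.cos(.5),135*np.sin(.5)
f={'fl':((117,428),13),'fr':((343,487),13),'tall':((219,491),40),'hub':((278,245),82),'knob':((302,139),116),'grip':((386,408),128)}
w={k:ray("top",full(*v[0]),v[1]) for k,v in f.items()}
print(w)
th,M,t,res=fit([(-c,s),(-c,-s),(-135,0),(55,0)],[w[k] for k in('fl','fr','tall','knob')])
print("yaw",th,"origin",t,"res",res)
g=M.T@(w['grip']-t);print("hub own",M.T@(w['hub']-t),"grip own",g,np.hypot(*g),"q",np.arctan2(-g[1],-g[0]))
# bolts yaw check
b=[ray("top",full(*p),11) for p in((162,79),(467,154),(369,555),(61,477))]
print(np.array([M.T@(x-t) for x in b]))
for n in((386,408),): pass
print("knob w",M@[55,0]+t, "grip@0",M@[-100,0]+t)
Rr=R.from_quat(r.get_state()["orientation"]).as_matrix();print(Rr)
E
```

```text
{'fl': array([469.25548868, 125.29253575]), 'fr': array([434.17126178,   0.46024504]), 'tall': array([435.60874308,  67.60365937]), 'hub': array([566.44079347,  31.66466248]), 'knob': array([618.51072448,  17.43645959]), 'grip': array([482.50308184, -21.44692364])}
yaw -0.26860032929142524 origin [565.78220552  31.67018144] res [[ 0.52266719 -0.22015769]
 [-0.20918677 -0.24902127]
 [-0.01411851  0.10687904]
 [-0.29936191  0.36229991]]
hub own [0.63643778 0.16945646] grip own [-66.19667322 -73.31329858] 98.7767143287821 q 0.8363655743292737
[[  77.34169532   88.89550503]
 [  77.78561528  -87.27081109]
 [-151.8293516   -88.24613385]
 [-152.3663922    88.50190292]]
knob w [618.81008638  17.07415967] grip@0 [469.36787669  58.20840284]
[[ 9.03511194e-01  4.28563862e-01 -7.34249266e-04]
 [ 4.28564491e-01 -9.03509900e-01  1.52897458e-03]
 [-8.13823017e-06 -1.69611881e-03 -9.99998562e-01]]
```

```bash
cat >> h.py <<'E'
YAW=-.2686; O=np.array([565.8,31.7]); M0=R.from_euler('z',YAW).as_matrix()[:2,:2]
def own(x,y): return M0@[x,y]+O
def gripxy(q): return own(-100*np.cos(q),-100*np.sin(q))
def delta(xyz,ydeg,s=None):
    "tool-frame shift and turn to a tool-down pose with tool y at ydeg"
    s=s or r.get_state(); A=R.from_quat(s["orientation"]); 
    y=np.array([np.cos(np.radians(ydeg)),np.sin(np.radians(ydeg)),0]); z=np.array([0,0,-1.]); x=np.cross(y,z)
    B=R.from_matrix(np.c_[x,y,z]); return A.inv().apply(np.array(xyz)-s["tool_pos"]).round(1),(A.inv()*B).as_rotvec().round(3)
E
python3 - <<'E'
from h import *
g=gripxy(.836);print(g,delta([*g,227],-81.4),delta([*g,108],-81.4))
E
```

```text
[481.46988287 -22.04412847] (array([ 4.256e+02, -4.232e+02,  4.000e-01]), array([-0.002,  0.   ,  0.293])) (array([ 425.6, -423. ,  119.4]), array([-0.002,  0.   ,  0.293]))
```

>>> {"name": "play_rows", "arguments": {"increments": [[[15, -15, 0], [0, 0, 0]], [[45, -45, 0], [0, 0, 0.05]], [[75, -75, 0], [0, 0, 0.1]], [[108, -107, 0], [0, 0, 0.15]], [[140, -139, 0], [0, 0, 0.2]], [[173, -172, 0], [0, 0, 0.25]], [[205, -204, 0], [0, 0, 0.29]], [[238, -237, 0], [0, 0, 0.293]], [[270, -268, 0], [0, 0, 0.293]], [[300, -298, 0], [0, 0, 0.293]]], "hand": 94}}

```text
t: 1.1
tool_pos: [422.2, -187.4, 227.4]
orientation: [0.997, 0.075, -0.0, -0.0]
ft_force: [1.0, -0.0, 0.2]
width: 1.0
grasp_force: 0.0
```

Run:
```python
from h import *
s=r.get_state();print(s["t"],s["tool_pos"],s["joint_pos"]);g=gripxy(.836);print(delta([*g,170],-81.4))
```

```text
1.1 [ 422.23331061 -187.40121604  227.40176216] [ 0.29047454  0.36440326  0.08947315  2.02281258 -0.04671753  0.75645188
 -1.01239859]
(array([  83.3, -154.6,   57.4]), array([-0.,  0.,  0.]))
```

>>> {"name": "play_rows", "arguments": {"increments": [[[21, -38, 0], [0, 0, 0]], [[42, -77, 0], [0, 0, 0]], [[62, -115, 10], [0, 0, 0]], [[77, -144, 20], [0, 0, 0]], [[83, -154, 35], [0, 0, 0]], [[83, -154, 50], [0, 0, 0]], [[83, -154, 60], [0, 0, 0]], [[83, -154, 62], [0, 0, 0]], [[83, -154, 62], [0, 0, 0]], [[83, -154, 62], [0, 0, 0]]]}}

```text
t: 2.1
tool_pos: [481.3, -25.3, 166.0]
orientation: [0.997, 0.074, 0.0, 0.0]
ft_force: [-0.4, 0.2, -0.4]
width: 1.002
grasp_force: 0.0
```

Run:
```python
from h import *
s=r.get_state();g=gripxy(.836);print(s["tool_pos"],delta([*g,108],-81.4))
c=r.camera_info("wrist");cv2.imwrite("pics/w1.png",r.get_image("wrist")[:,:,::-1]);print(c["world_from_camera"])
```

```text
[481.34428097 -25.33876518 165.98115394] (array([ 0.6, -3.3, 58. ]), array([ 0.   , -0.001, -0.001]))
[[ 1.49614766e-01 -9.60067101e-01 -2.36403435e-01  5.50544894e+02]
 [-9.88744221e-01 -1.45145619e-01 -3.62989729e-02 -1.42591541e+01]
 [ 5.36526838e-04  2.39173393e-01 -9.70976725e-01  3.22403380e+02]
 [ 0.00000000e+00  0.00000000e+00  0.00000000e+00  1.00000000e+00]]
```

View pics/w1.png

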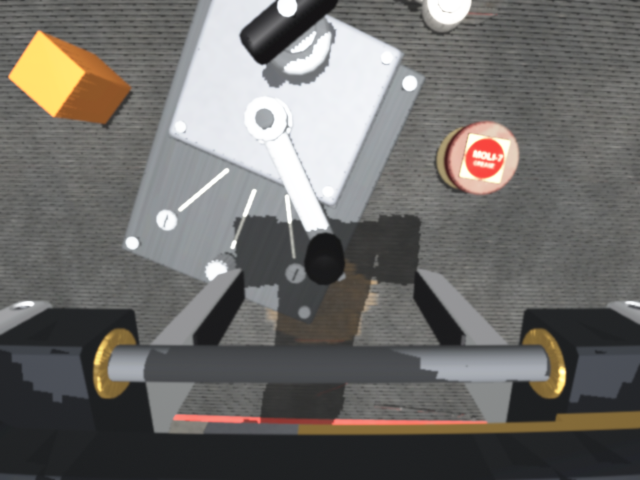

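The wrist view has the grip top centred near (324,245), between the fingers at about 230 and 430. It is well placed, so I'll descend and close lightly.

>>> {"name": "play_rows", "arguments": {"increments": [[[0, -3, 12], [0, 0, 0]], [[0, -3, 28], [0, 0, 0]], [[0, -3, 44], [0, 0, 0]], [[0, -3, 55], [0, 0, 0]], [[0, -3, 58], [0, 0, 0]], [[0, -3, 58], [0, 0, 0]], [[0, -3, 58], [0, 0, 0]], [[0, -3, 58], [0, 0, 0]], [[0, -3, 58], [0, 0, 0]], [[0, -3, 58], [0, 0, 0]]]}}

```text
t: 3.15
tool_pos: [480.8, -21.9, 107.8]
orientation: [0.997, 0.075, 0.0, 0.0]
ft_force: [-0.2, -0.2, -0.3]
width: 1.002
grasp_force: 0.0
```

>>> {"name": "play_rows", "arguments": {"increments": [[[0, 0, 0], [0, 0, 0]], [[0, 0, 0], [0, 0, 0]], [[0, 0, 0], [0, 0, 0]], [[0, 0, 0], [0, 0, 0]], [[0, 0, 0], [0, 0, 0]], [[0, 0, 0], [0, 0, 0]], [[0, 0, 0], [0, 0, 0]], [[0, 0, 0], [0, 0, 0]], [[0, 0, 0], [0, 0, 0]], [[0, 0, 0], [0, 0, 0]]], "hand": 24, "newtons": 8}}

```text
t: 4.15
tool_pos: [480.4, -22.2, 107.5]
orientation: [0.997, 0.075, -0.0, 0.0]
ft_force: [0.3, -0.4, -0.4]
width: 0.272
grasp_force: 8.0
```

Run:
```python
from h import *
s=r.get_state();p=s["tool_pos"];o=M0.T@(p[:2]-O);q=np.arctan2(-o[1],-o[0]);print(p,s["ft_force"],s["width"]*94,s["grasp_force"],"q",q,np.hypot(*o))
for k in np.linspace(q,.11,9): print(round(k,3),delta([*gripxy(k),108],-81.4)[0])
```

```text
[480.44308922 -22.16102911 107.48670596] [ 0.30314405 -0.3878209  -0.44330132] 25.61487053368986 8.000038492900785 q 0.8315091495644474 100.9297412790536
0.832 [ 0.9 -0.4 -0.5]
0.741 [-2.4 -8.8 -0.5]
0.651 [ -4.9 -17.5  -0.5]
0.561 [ -6.6 -26.3  -0.5]
0.471 [ -7.4 -35.3  -0.5]
0.381 [ -7.5 -44.3  -0.5]
0.29 [ -6.8 -53.3  -0.5]
0.2 [ -5.2 -62.2  -0.5]
0.11 [ -2.9 -70.9  -0.5]
```

>>> {"name": "play_rows", "arguments": {"increments": [[[-1, -4, 0], [0, 0, 0]], [[-3, -11, 0], [0, 0, 0]], [[-5, -20, 0], [0, 0, 0]], [[-7, -29, 0], [0, 0, 0]], [[-8, -38, 0], [0, 0, 0]], [[-8, -47, 0], [0, 0, 0]], [[-7, -56, 0], [0, 0, 0]], [[-5, -64, 0], [0, 0, 0]], [[-3.5, -70, 0], [0, 0, 0]], [[-3, -71, 0], [0, 0, 0]]]}}

```text
t: 5.15
tool_pos: [466.0, 48.6, 107.1]
orientation: [0.997, 0.075, -0.001, -0.0]
ft_force: [-3.7, -2.7, -0.9]
width: 0.276
grasp_force: 8.0
```

>>> {"name": "play_rows", "arguments": {"increments": [[[0, 0, 0], [0, 0, 0]], [[0, 0, 0], [0, 0, 0]], [[0, 0, 0], [0, 0, 0]], [[0, 0, 0], [0, 0, 0]], [[0, 0, 0], [0, 0, 0]], [[0, 0, 0], [0, 0, 0]], [[0, 0, 0], [0, 0, 0]], [[0, 0, 0], [0, 0, 0]], [[0, 0, 0], [0, 0, 0]], [[0, 0, 0], [0, 0, 0]]], "hand": 60}}

```text
t: 6.15
tool_pos: [467.0, 47.9, 107.5]
orientation: [0.997, 0.075, -0.0, -0.0]
ft_force: [-0.2, 0.1, 0.6]
width: 0.64
grasp_force: 0.0
```

Run:
```python
from h import *
s=r.get_state();p=s["tool_pos"];o=M0.T@(p[:2]-O);print(p,s["ft_force"],s["width"]*94,"q",np.arctan2(-o[1],-o[0]),np.hypot(*o))
print(delta([p[0],p[1],175],-81.4)[0]); k=own(55,0); print(k,delta([*k,175],44.6),delta([*k,175],-135.4))
```

```text
[466.99009363  47.86235627 107.47176231] [-0.16392768  0.13043545  0.55515292] 60.184379235613726 q 0.10646560421452243 100.12302111327277
[ -0.   -0.  -67.5]
[618.82788567  17.10399569] (array([145.5,  53.1, -67.5]), array([-0.   ,  0.   , -2.199])) (array([145.5,  53.1, -67.5]), array([0.   , 0.   , 0.942]))
```

>>> {"name": "play_rows", "arguments": {"increments": [[[0, 0, -15], [0, 0, -0.05]], [[0, 0, -40], [0, 0, -0.18]], [[0, 0, -62], [0, 0, -0.32]], [[15, 5, -67], [0, 0, -0.46]], [[40, 15, -67], [0, 0, -0.6]], [[70, 25, -67], [0, 0, -0.74]], [[100, 36, -67], [0, 0, -0.88]], [[125, 45, -67], [0, 0, -1.02]], [[140, 51, -67], [0, 0, -1.16]], [[145, 53, -67], [0, 0, -1.3]]]}}

```text
t: 7.15
tool_pos: [619.9, 16.1, 174.1]
orientation: [0.747, 0.665, 0.0, 0.0]
ft_force: [-0.1, -0.4, -0.6]
width: 0.637
grasp_force: 0.0
```

Run:
```python
from h import *
s=r.get_state();k=own(55,0); print(s["tool_pos"],s["joint_pos"],delta([*k,170],44.6))
```

```text
[619.94859927  16.14343027 174.06601623] [ 0.11504262  0.65844447 -0.30537408  1.65502039  0.24447686  0.86493841
 -0.40639305] (array([ 0.8, -1.2,  4.1]), array([ 0.001,  0.   , -0.895]))
```

>>> {"name": "play_rows", "arguments": {"increments": [[[0, -1, 2], [0, 0, -0.1]], [[0.5, -1, 4], [0, 0, -0.24]], [[1, -1, 4], [0, 0, -0.38]], [[1, -1, 4], [0, 0, -0.52]], [[1, -1, 4], [0, 0, -0.66]], [[1, -1, 4], [0, 0, -0.8]], [[1, -1, 10], [0, 0, -0.88]], [[1, -1, 20], [0, 0, -0.895]], [[1, -1, 24], [0, 0, -0.895]], [[1, -1, 24], [0, 0, -0.895]]]}}

```text
t: 8.15
tool_pos: [616.7, 18.0, 149.4]
orientation: [0.389, 0.921, -0.001, -0.001]
ft_force: [-0.0, -0.5, -0.3]
width: 0.637
grasp_force: 0.0
```

Run:
```python
from h import *
s=r.get_state();k=own(55,0); print(s["tool_pos"],delta([*k,117],44.6))
c=r.camera_info("wrist");cv2.imwrite("pics/w2.png",r.get_image("wrist")[:,:,::-1])
```

```text
[616.68367132  17.98215177 149.40966972] (array([-2.2,  1. , 32.4]), array([-0.002, -0.001, -0.006]))
```

View pics/w2.png

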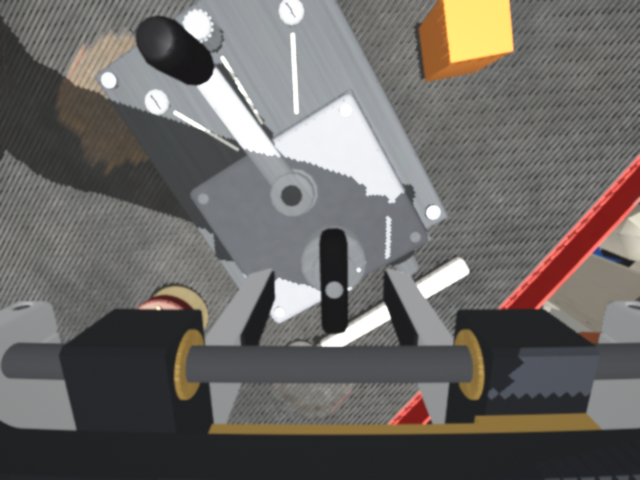

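The bar (around x=335, upright in the view) lies between the fingers at 272 and 388, and the lever stands just beside the tall screw. I'll descend and grip the knob.

>>> {"name": "play_rows", "arguments": {"increments": [[[-1, 1, 8], [0, 0, 0]], [[-2, 1, 20], [0, 0, 0]], [[-2, 1, 29], [0, 0, 0]], [[-2, 1, 32.5], [0, 0, 0]], [[-2, 1, 32.5], [0, 0, 0]], [[-2, 1, 32.5], [0, 0, 0]], [[-2, 1, 32.5], [0, 0, 0]], [[-2, 1, 32.5], [0, 0, 0]], [[-2, 1, 32.5], [0, 0, 0]], [[-2, 1, 32.5], [0, 0, 0]]]}}

```text
t: 9.2
tool_pos: [619.6, 17.4, 118.2]
orientation: [0.388, 0.922, 0.0, 0.0]
ft_force: [-0.6, 0.9, -0.9]
width: 0.635
grasp_force: 0.0
```

>>> {"name": "play_rows", "arguments": {"increments": [[[0, 0, 0], [0, 0, 0]], [[0, 0, 0], [0, 0, 0]], [[0, 0, 0], [0, 0, 0]], [[0, 0, 0], [0, 0, 0]], [[0, 0, 0], [0, 0, 0]], [[0, 0, 0], [0, 0, 0]], [[0, 0, 0], [0, 0, 0]], [[0, 0, 0], [0, 0, 0]], [[0, 0, 0], [0, 0, 0]], [[0, 0, 0], [0, 0, 0]]], "hand": 10, "newtons": 35}}

```text
t: 10.2
tool_pos: [620.3, 18.1, 118.1]
orientation: [0.388, 0.922, 0.001, 0.001]
ft_force: [3.3, 2.7, -3.5]
width: 0.167
grasp_force: 35.0
```

>>> {"name": "play_rows", "arguments": {"increments": [[[0, 0, -1], [0, 0, 0]], [[0, 0, -2], [0, 0, 0]], [[0, 0, -3], [0, 0, 0]], [[0, 0, -4], [0, 0, 0]], [[0, 0, -5], [0, 0, 0]], [[0, 0, -6], [0, 0, 0]], [[0, 0, -6.5], [0, 0, 0]], [[0, 0, -6.5], [0, 0, 0]], [[0, 0, -6.5], [0, 0, 0]], [[0, 0, -6.5], [0, 0, 0]]]}}

```text
t: 11.2
tool_pos: [620.1, 18.0, 123.5]
orientation: [0.388, 0.922, 0.001, 0.0]
ft_force: [5.3, 2.5, -11.1]
width: 0.164
grasp_force: 35.0
```

Run:
```python
from h import *
s=r.get_state();k=own(55,0); print(s["tool_pos"],s["ft_force"],s["moment"],s["grasp_force"],s["width"]*94,delta([*k,123],-15.4))
```

```text
[620.06446832  18.00432105 123.48246594] [  5.30143446   2.49390604 -11.11486741] [ 0.61582549 -1.72928836 -0.02339799] 34.98323321342468 15.377637472392102 (array([ 0.2, -1.5,  0.5]), array([ 1.000e-03, -1.000e-03,  1.043e+00]))
```

>>> {"name": "play_rows", "arguments": {"increments": [[[0, 0, 0], [0, 0, 0.08]], [[0, 0, 0], [0, 0, 0.2]], [[0, 0, 0], [0, 0, 0.32]], [[0, 0, 0], [0, 0, 0.44]], [[0, 0, 0], [0, 0, 0.56]], [[0, 0, 0], [0, 0, 0.68]], [[0, 0, 0], [0, 0, 0.8]], [[0, 0, 0], [0, 0, 0.92]], [[0, 0, 0], [0, 0, 1.02]], [[0, 0, 0], [0, 0, 1.05]]]}}

```text
t: 12.2
tool_pos: [620.9, 18.3, 123.8]
orientation: [0.798, 0.602, 0.001, 0.0]
ft_force: [6.6, 2.0, -10.7]
width: 0.171
grasp_force: 35.0
```

>>> {"name": "play_rows", "arguments": {"increments": [[[0, 0, 0], [0, 0, 0]], [[0, 0, 1], [0, 0, 0]], [[0, 0, 2], [0, 0, 0]], [[0, 0, 3], [0, 0, 0]], [[0, 0, 4], [0, 0, 0]], [[0, 0, 5], [0, 0, 0]], [[0, 0, 6], [0, 0, 0]], [[0, 0, 7], [0, 0, 0]], [[0, 0, 7], [0, 0, 0]], [[0, 0, 7], [0, 0, 0]]]}}

```text
t: 13.2
tool_pos: [621.0, 18.2, 117.0]
orientation: [0.798, 0.603, 0.002, 0.0]
ft_force: [7.3, 3.3, -9.9]
width: 0.164
grasp_force: 35.0
```

Run:
```python
from h import *
s=r.get_state();k=own(55,0); print(s["tool_pos"],s["ft_force"],s["moment"],s["width"]*94,delta([*k,123],-15.4))
```

```text
[620.98422905  18.24305644 117.00083503] [ 7.33231866  3.31051373 -9.90423915] [ 0.54721737 -1.75864902 -0.06480203] 15.443937845325141 (array([-1.7, -1.8, -6. ]), array([ 0.002, -0.002, -0.007]))
```

>>> {"name": "play_rows", "arguments": {"increments": [[[0, 0, 1], [0, 0, 0]], [[0, 0, 2], [0, 0, 0]], [[0, 0, 3], [0, 0, 0]], [[0, 0, 3], [0, 0, 0]], [[0, 0, 3], [0, 0, 0]], [[0, 0, 3], [0, 0, 0]], [[0, 0, 3], [0, 0, 0]], [[0, 0, 3], [0, 0, 0]], [[0, 0, 3], [0, 0, 0]], [[0, 0, 3], [0, 0, 0]]]}}

```text
t: 14.2
tool_pos: [621.0, 18.2, 115.0]
orientation: [0.798, 0.603, 0.002, 0.0]
ft_force: [4.9, 1.0, -2.7]
width: 0.168
grasp_force: 35.0
```

>>> {"name": "play_rows", "arguments": {"increments": [[[0, 0, 0], [0, 0, 0]], [[0, 0, 0], [0, 0, 0]], [[0, 0, 0], [0, 0, 0]], [[0, 0, 0], [0, 0, 0]], [[0, 0, 0], [0, 0, 0]], [[0, 0, -2], [0, 0, 0]], [[0, 0, -15], [0, 0, 0]], [[0, 0, -35], [0, 0, 0]], [[0, 0, -55], [0, 0, 0]], [[0, 0, -60], [0, 0, 0]]], "hand": 60}}

```text
t: 15.2
tool_pos: [621.4, 17.7, 177.6]
orientation: [0.798, 0.603, 0.002, 0.001]
ft_force: [1.3, -0.2, 0.3]
width: 0.637
grasp_force: 0.0
```

Run:
```python
from h import *
s=r.get_state();g=gripxy(.106); print(s["tool_pos"],s["joint_pos"],delta([*g,170],-105.4),delta([*g,170],74.6))
cv2.imwrite("pics/w3.png",r.get_image("wrist")[:,:,::-1])
```

```text
[621.38848624  17.65395181 177.61187918] [ 0.078331    0.64858815 -0.24800776  1.65302869  0.19740382  0.85931345
 -0.52602753] (array([ -13. , -156.7,    6.8]), array([ 0.002, -0.005,  1.563])) (array([ -13. , -156.7,    6.8]), array([ 0.005,  0.002, -1.578]))
```

View pics/w3.png

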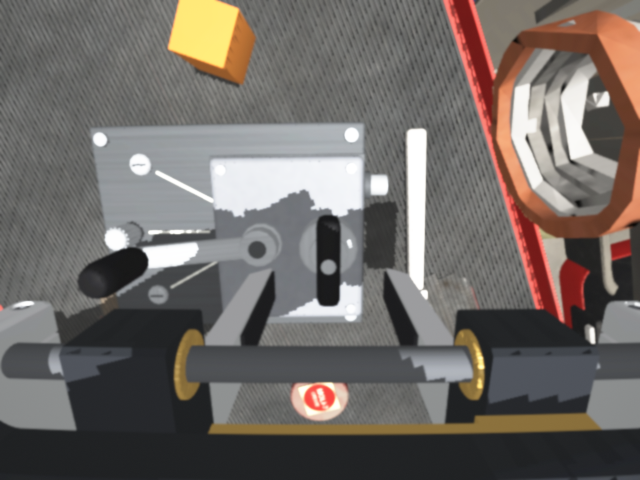

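The knob bar at (328,260) now lies along the plate's own y, released and standing on the index plate. The grip is at about (105,275). I'll return to the lever.

>>> {"name": "play_rows", "arguments": {"increments": [[[0, -10, 0], [0, 0, 0.1]], [[-2, -30, 0], [0, 0, 0.24]], [[-4, -55, 0], [0, 0, 0.38]], [[-7, -85, 0], [0, 0, 0.52]], [[-9, -115, 0], [0, 0, 0.66]], [[-11, -138, 0], [0, 0, 0.8]], [[-13, -152, 0], [0, 0, 0.94]], [[-13, -157, 0], [0, 0, 1.08]], [[-13, -157, 3], [0, 0, 1.2]], [[-13, -157, 7], [0, 0, 1.2]]]}}

```text
t: 16.25
tool_pos: [464.7, 47.8, 167.2]
orientation: [0.999, 0.047, -0.0, 0.0]
ft_force: [-0.1, 0.7, 0.1]
width: 0.638
grasp_force: 0.0
```

Run:
```python
from h import *
s=r.get_state();g=gripxy(.106); print(s["tool_pos"],delta([*g,108],-84.6))
```

```text
[464.6810319   47.83818258 167.24804227] (array([ 2.4,  0.2, 59.2]), array([0.001, 0.   , 0.001]))
```

>>> {"name": "play_rows", "arguments": {"increments": [[[2, 0, 10], [0, 0, 0]], [[2, 0, 25], [0, 0, 0]], [[2, 0, 42], [0, 0, 0]], [[2, 0, 55], [0, 0, 0]], [[2, 0, 59], [0, 0, 0]], [[2, 0, 59], [0, 0, 0]], [[2, 0, 59], [0, 0, 0]], [[2, 0, 59], [0, 0, 0]], [[2, 0, 59], [0, 0, 0]], [[2, 0, 59], [0, 0, 0]]]}}

```text
t: 17.25
tool_pos: [467.3, 48.0, 108.9]
orientation: [0.999, 0.047, 0.0, -0.0]
ft_force: [-0.7, -0.5, -0.9]
width: 0.64
grasp_force: 0.0
```

>>> {"name": "play_rows", "arguments": {"increments": [[[0, 0, 0], [0, 0, 0]], [[0, 0, 0], [0, 0, 0]], [[0, 0, 0], [0, 0, 0]], [[0, 0, 0], [0, 0, 0]], [[0, 0, 0], [0, 0, 0]], [[0, 0, 0], [0, 0, 0]], [[0, 0, 0], [0, 0, 0]], [[0, 0, 0], [0, 0, 0]], [[0, 0, 0], [0, 0, 0]], [[0, 0, 0], [0, 0, 0]]], "hand": 24, "newtons": 8}}

```text
t: 18.25
tool_pos: [466.7, 48.3, 108.5]
orientation: [0.999, 0.048, -0.0, -0.0]
ft_force: [-1.2, 3.3, 1.2]
width: 0.273
grasp_force: 8.0
```

```bash
cat > st.py <<'E'
from h import *
s=r.get_state();p=s["tool_pos"];o=M0.T@(p[:2]-O);q=np.arctan2(-o[1],-o[0]);print(s["t"],p,"q",q,np.hypot(*o),"F own",M0.T@s["ft_force"][:2],s["width"]*94)
for k in (q,q-.05,q-.1,q-.15,q-.2): print(round(k,3),delta([*gripxy(k),108],-84.6)[0])
E
python3 st.py
```

```text
18.25 [466.71846674  48.34173617 108.48243573] q 0.10219319066276732 100.4693864655885 F own [-2.00988215  2.82004857] 25.67041345275585
0.102 [0.5 0.1 0.5]
0.052 [ 1.9 -4.7  0.5]
0.002 [ 3.5 -9.4  0.5]
-0.048 [  5.4 -14.    0.5]
-0.098 [  7.5 -18.6   0.5]
```

>>> {"name": "play_rows", "arguments": {"increments": [[[0.2, -0.5, 0], [0, 0, 0]], [[0.4, -1, 0], [0, 0, 0]], [[0.6, -1.6, 0], [0, 0, 0]], [[0.8, -2.2, 0], [0, 0, 0]], [[1, -2.8, 0], [0, 0, 0]], [[1.2, -3.4, 0], [0, 0, 0]], [[1.4, -4, 0], [0, 0, 0]], [[1.6, -4.6, 0], [0, 0, 0]], [[1.8, -5.2, 0], [0, 0, 0]], [[2, -5.8, 0], [0, 0, 0]]]}}

```text
t: 19.25
tool_pos: [467.6, 52.5, 108.4]
orientation: [0.999, 0.046, -0.001, 0.001]
ft_force: [-3.7, -4.7, 3.4]
width: 0.272
grasp_force: 8.0
```

```bash
python3 st.py
```

```text
19.25 [467.62930057  52.50604006 108.3754144 ] q 0.0597529879150356 100.3512706893882 F own [-2.32860923 -5.52055656] 25.614765522365428
0.06 [0.3 0.1 0.4]
0.01 [ 1.9 -4.6  0.4]
-0.04 [ 3.8 -9.3  0.4]
-0.09 [  5.8 -13.8   0.3]
-0.14 [  8.1 -18.3   0.3]
```

>>> {"name": "play_rows", "arguments": {"increments": [[[0.2, -0.5, 0], [0, 0, 0]], [[0.4, -1, 0], [0, 0, 0]], [[0.6, -1.6, 0], [0, 0, 0]], [[0.8, -2.2, 0], [0, 0, 0]], [[1, -2.8, 0], [0, 0, 0]], [[1.2, -3.4, 0], [0, 0, 0]], [[1.4, -4, 0], [0, 0, 0]], [[1.6, -4.6, 0], [0, 0, 0]], [[1.8, -5.2, 0], [0, 0, 0]], [[2, -5.8, 0], [0, 0, 0]]]}}

```text
t: 20.25
tool_pos: [469.7, 59.1, 108.4]
orientation: [0.999, 0.047, -0.0, 0.0]
ft_force: [-2.6, -3.7, -1.5]
width: 0.272
grasp_force: 8.0
```

```bash
python3 st.py
```

```text
20.25 [469.7321355   59.14191074 108.43085853] q -0.009641429377874778 99.9104251549497 F own [-1.56833889 -4.22531753] 25.610190116773268
-0.01 [-0.1 -0.   0.4]
-0.06 [ 1.9 -4.6  0.4]
-0.11 [ 4.  -9.2  0.4]
-0.16 [  6.4 -13.5   0.4]
-0.21 [  9.  -17.8   0.4]
```

Still sliding freely with no blocking, so I'll continue.

>>> {"name": "play_rows", "arguments": {"increments": [[[0.2, -0.5, 0], [0, 0, 0]], [[0.4, -1, 0], [0, 0, 0]], [[0.6, -1.6, 0], [0, 0, 0]], [[0.8, -2.2, 0], [0, 0, 0]], [[1, -2.8, 0], [0, 0, 0]], [[1.3, -3.4, 0], [0, 0, 0]], [[1.6, -4, 0], [0, 0, 0]], [[1.9, -4.6, 0], [0, 0, 0]], [[2.1, -5.2, 0], [0, 0, 0]], [[2.3, -5.8, 0], [0, 0, 0]]]}}

```text
t: 21.25
tool_pos: [470.4, 63.5, 108.4]
orientation: [0.999, 0.047, -0.001, 0.001]
ft_force: [-2.6, -9.6, 1.0]
width: 0.275
grasp_force: 8.0
```

```bash
python3 st.py
```

```text
21.25 [470.4457623   63.47198732 108.37403938] q -0.05303012787456301 100.5081580056293 F own [-7.84983866e-03 -9.95446625e+00] 25.806604513453358
-0.053 [0.5 0.2 0.4]
-0.103 [ 2.6 -4.3  0.4]
-0.153 [ 4.9 -8.7  0.3]
-0.203 [  7.5 -13.    0.3]
-0.253 [ 10.3 -17.2   0.3]
```

The force has risen to 10 N. I'll press a little further to confirm it is blocked.

>>> {"name": "play_rows", "arguments": {"increments": [[[0.2, -0.5, 0], [0, 0, 0]], [[0.4, -1, 0], [0, 0, 0]], [[0.6, -1.5, 0], [0, 0, 0]], [[0.8, -2, 0], [0, 0, 0]], [[1, -2.5, 0], [0, 0, 0]], [[1.2, -3, 0], [0, 0, 0]], [[1.2, -3, 0], [0, 0, 0]], [[1.2, -3, 0], [0, 0, 0]], [[1.2, -3, 0], [0, 0, 0]], [[1.2, -3, 0], [0, 0, 0]]]}}

```text
t: 22.25
tool_pos: [470.6, 64.4, 108.3]
orientation: [0.999, 0.046, -0.002, 0.002]
ft_force: [-4.3, -13.6, 2.0]
width: 0.277
grasp_force: 8.0
```

```bash
python3 st.py
```

```text
22.25 [470.62827667  64.42836335 108.33005588] q -0.06261901603415573 100.6419529251777 F own [ -0.54328949 -14.28433974] 26.052433627096935
-0.063 [0.6 0.3 0.3]
-0.113 [ 2.8 -4.2  0.3]
-0.163 [ 5.1 -8.6  0.3]
-0.213 [  7.7 -12.9   0.2]
-0.263 [ 10.6 -17.    0.2]
```

Blocked. I'll back off to feel the other wall and relieve the side load.

>>> {"name": "play_rows", "arguments": {"increments": [[[-0.3, 1, 0], [0, 0, 0]], [[-0.6, 2, 0], [0, 0, 0]], [[-1, 3, 0], [0, 0, 0]], [[-1.4, 4, 0], [0, 0, 0]], [[-1.8, 5, 0], [0, 0, 0]], [[-2.2, 6, 0], [0, 0, 0]], [[-2.6, 7, 0], [0, 0, 0]], [[-3, 8, 0], [0, 0, 0]], [[-3.4, 9, 0], [0, 0, 0]], [[-3.4, 9, 0], [0, 0, 0]]]}}

```text
t: 23.25
tool_pos: [469.8, 61.5, 108.4]
orientation: [0.999, 0.048, -0.0, -0.001]
ft_force: [-2.6, 5.6, -3.0]
width: 0.274
grasp_force: 8.0
```

```bash
python3 st.py
```

```text
23.25 [469.80473855  61.45614555 108.42723409] q -0.03198299846883567 100.50133541057151 F own [-3.96559442  4.73605251] 25.796096636482737
-0.032 [0.5 0.2 0.4]
-0.082 [ 2.5 -4.4  0.4]
-0.132 [ 4.8 -8.8  0.4]
-0.182 [  7.3 -13.2   0.5]
-0.232 [ 10.  -17.4   0.5]
```

>>> {"name": "play_rows", "arguments": {"increments": [[[-0.2, 0.5, 0], [0, 0, 0]], [[-0.4, 1, 0], [0, 0, 0]], [[-0.6, 1.5, 0], [0, 0, 0]], [[-0.8, 2, 0], [0, 0, 0]], [[-0.8, 2, 0], [0, 0, 0]], [[-0.8, 2, 0], [0, 0, 0]], [[-0.8, 2, 0], [0, 0, 0]], [[-0.8, 2, 0], [0, 0, 0]], [[-0.8, 2, 0], [0, 0, 0]], [[-0.8, 2, 0], [0, 0, 0]]]}}

```text
t: 24.25
tool_pos: [468.9, 59.3, 108.4]
orientation: [0.999, 0.048, -0.0, -0.001]
ft_force: [-2.4, 4.6, -2.2]
width: 0.276
grasp_force: 8.0
```

```bash
python3 st.py
```

```text
24.25 [468.90381688  59.30220436 108.39128139] q -0.008913083469544838 100.75094039141015 F own [-3.57190117  3.83146387] 25.988458104954567
-0.009 [0.7 0.3 0.4]
-0.059 [ 2.6 -4.3  0.4]
-0.109 [ 4.8 -8.8  0.4]
-0.159 [  7.2 -13.2   0.4]
-0.209 [  9.8 -17.5   0.4]
```

>>> {"name": "play_rows", "arguments": {"increments": [[[-0.2, 0.5, 0], [0, 0, 0]], [[-0.4, 1, 0], [0, 0, 0]], [[-0.6, 1.5, 0], [0, 0, 0]], [[-0.8, 2, 0], [0, 0, 0]], [[-1, 2.5, 0], [0, 0, 0]], [[-1.2, 3, 0], [0, 0, 0]], [[-1.2, 3, 0], [0, 0, 0]], [[-1.2, 3, 0], [0, 0, 0]], [[-1.2, 3, 0], [0, 0, 0]], [[-1.2, 3, 0], [0, 0, 0]]]}}

```text
t: 25.25
tool_pos: [468.0, 56.9, 108.4]
orientation: [0.999, 0.049, -0.0, -0.001]
ft_force: [-3.3, 6.2, -2.9]
width: 0.272
grasp_force: 8.0
```

```bash
python3 st.py
```

```text
25.25 [467.95459316  56.94295525 108.3911823 ] q 0.016117325757618102 101.04914858076116 F own [-4.8389455   5.11496809] 25.58273690529383
0.016 [1.  0.4 0.4]
-0.034 [ 2.8 -4.3  0.4]
-0.084 [ 4.9 -8.8  0.4]
-0.134 [  7.2 -13.3   0.4]
-0.184 [  9.7 -17.6   0.4]
```

Run:
```python
from h import *
a=r.get_image("scene")[:,:,::-1]; w=r.get_image("wrist")[:,:,::-1]; t=r.get_image("top")[:,:,::-1]
for n,i in(("s4",a),("w4",w),("t4",t)): cv2.imwrite(f"pics/{n}.png",i)
A=cv2.resize(a[195:345,190:390],(400,300),interpolation=3);B=cv2.resize(cv2.imread("pics/scene0.png")[195:345,190:390],(400,300),interpolation=3)
C=cv2.resize(w,(400,300),interpolation=cv2.INTER_AREA);D=cv2.resize(t[175:325,235:435],(400,300),interpolation=3)
cv2.imwrite("pics/m4.png",np.vstack([np.hstack([A,B]),np.hstack([C,D])]))
```

```text
(no output)
```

View pics/m4.png

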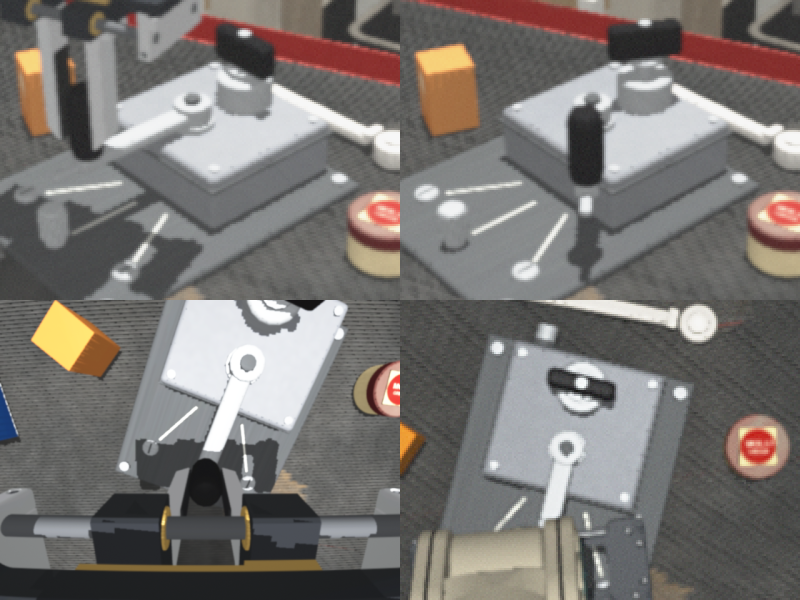

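The picture shows the knob bar turned along the plate's y and the lever pointing near the tall screw. The knob cap is at about (316,208) in the scene view, against (312,206) at the start. Next I'll measure the cap height and lever angle.

Run:
```python
from h import *
def px(cam,P):
    c=r.camera_info(cam);T=np.linalg.inv(c["world_from_camera"]);rv=cv2.Rodrigues(T[:3,:3])[0]
    return cv2.projectPoints(np.array([P],float),rv,T[:3,3],c["camera_matrix"],c["dist"])[0][0,0]
k=own(55,0)
for z in (114,116,120,123,126): print(z,px("scene",[*k,z]))
for n in("scene0","s4"):
    im=cv2.imread(f"pics/{n}.png",0)[200:216,300:330].astype(int); 
    m=(im>110); m[:, :]=m; nl,l,st,ce=cv2.connectedComponentsWithStats(m.astype(np.uint8)); print(n,[(st[i].tolist(),(ce[i]+[300,200]).round(2)) for i in range(1,nl)])
# dark bar column extents at top camera view not needed; lever angle from top: edges of the bar across rows
im=cv2.imread("pics/t4.png",0); hub=px("top",[*O,75]);print("hub",hub)
for v in range(262,282,4):
    row=im[v,300:325].astype(int); print(v,row.tolist())
for q in(-.06,-.03,0,.03): print(q,px("top",[*own(-60*np.cos(q),-60*np.sin(q)),71]),px("top",[*own(-30*np.cos(q),-30*np.sin(q)),71]))
```

```text
114 [310.67641755 212.5734161 ]
116 [310.67396446 211.44362011]
120 [310.66903544 209.17644611]
123 [310.66531859 207.46940816]
126 [310.66158442 205.75664171]
scene0 [([0, 0, 30, 9, 171], array([313.57, 202.6 ]))]
s4 [([0, 0, 30, 11, 235], array([316.57, 203.65])), ([9, 9, 7, 5, 31], array([312., 211.]))]
hub [318.15073252 248.66810565]
262 [175, 177, 176, 176, 176, 173, 173, 176, 171, 163, 189, 226, 234, 235, 236, 236, 236, 236, 236, 211, 146, 150, 178, 181, 178]
266 [152, 157, 163, 166, 172, 175, 174, 170, 162, 187, 225, 234, 235, 235, 235, 236, 235, 235, 208, 150, 148, 175, 179, 178, 176]
270 [111, 108, 97, 84, 82, 77, 82, 106, 173, 226, 236, 236, 237, 235, 236, 237, 238, 215, 148, 148, 170, 178, 177, 177, 179]
274 [118, 115, 115, 117, 116, 111, 119, 173, 225, 237, 236, 235, 236, 235, 237, 238, 219, 139, 77, 73, 80, 78, 86, 95, 95]
278 [116, 119, 116, 115, 112, 122, 177, 223, 236, 234, 236, 236, 236, 238, 238, 220, 145, 80, 92, 116, 121, 114, 114, 118, 117]
-0.06 [307.87389763 281.35472592] [313.0488524  265.03998926]
-0.03 [308.85593468 281.65137333] [313.53953478 265.18761359]
0 [309.84655027 281.91835567] [314.03446352 265.3204329 ]
0.03 [310.84484663 282.1554248 ] [314.53319164 265.43832567]
```

Run:
```python
import cv2,numpy as np
f=lambda n:cv2.resize(cv2.imread(f"pics/{n}.png")[200:260,285:335],(400,480),interpolation=0)
cv2.imwrite("pics/z5.png",np.hstack([f("s4"),f("scene0")]))
```

```text
(no output)
```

View pics/z5.png

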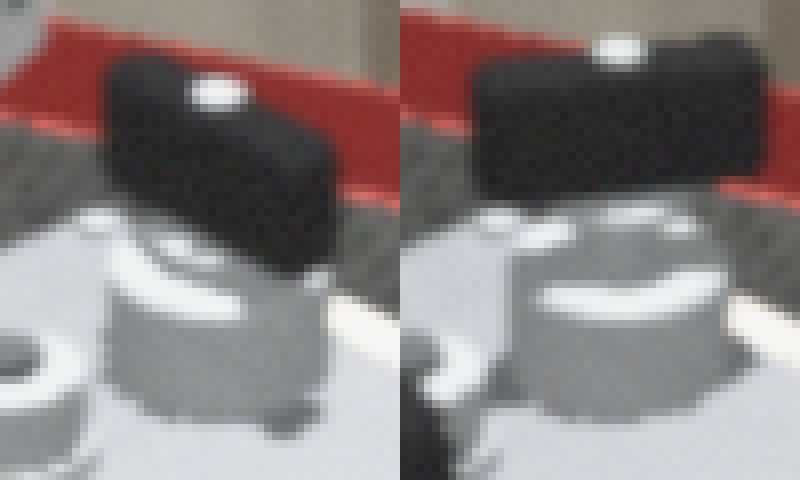

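The cap moved from row 206.4 to 211.5, about 9 mm down, so lift is about 0 and the plunger is in the notch. The lever felt blocked in both directions, which agrees with a locked lever. I'll release and retreat upward.

>>> {"name": "play_rows", "arguments": {"increments": [[[0.6, -1.5, 0], [0, 0, 0]], [[0.8, -2.5, 0], [0, 0, 0]], [[0.8, -2.5, 0], [0, 0, 0]], [[0.8, -2.5, 0], [0, 0, 0]], [[0.8, -2.5, 0], [0, 0, 0]], [[0.8, -2.5, 0], [0, 0, 0]], [[0.8, -2.5, 0], [0, 0, 0]], [[0.8, -2.5, 0], [0, 0, 0]], [[0.8, -2.5, 0], [0, 0, 0]], [[0.8, -2.5, 0], [0, 0, 0]]], "hand": 60}}

```text
t: 26.4
tool_pos: [469.0, 57.1, 108.5]
orientation: [0.999, 0.047, 0.0, -0.0]
ft_force: [-0.3, -0.2, 0.8]
width: 0.638
grasp_force: 0.0
```

>>> {"name": "play_rows", "arguments": {"increments": [[[0, 0, -5], [0, 0, 0]], [[0, 0, -20], [0, 0, 0]], [[0, 0, -45], [0, 0, 0]], [[0, 0, -75], [0, 0, 0]], [[-10, 20, -100], [0, 0, 0]], [[-20, 60, -110], [0, 0, 0]], [[-25, 100, -110], [0, 0, 0]], [[-25, 135, -110], [0, 0, 0]], [[-25, 150, -110], [0, 0, 0]], [[-25, 150, -110], [0, 0, 0]]]}}

```text
t: 27.4
tool_pos: [458.2, -97.2, 218.9]
orientation: [0.999, 0.045, 0.0, 0.001]
ft_force: [0.2, 1.4, -0.3]
width: 0.638
grasp_force: 0.0
```

Run:
```python
from h import *
a=r.get_image("scene")[:,:,::-1];t=r.get_image("top")[:,:,::-1]
f=lambda i:cv2.resize(i[200:260,285:335],(400,480),interpolation=0)
cv2.imwrite("pics/f.png",np.hstack([f(a),cv2.resize(t[195:345,250:375],(400,480),interpolation=3)]))
s=r.get_state();print(s["t"],s["tool_pos"],s["ft_force"],abs(s["qvel"]).max())
```

```text
27.5 [458.10815349 -93.92438486 218.58364359] [-0.56762677  0.22833516  0.22297272] 0.024460652829644346
```

View pics/f.png

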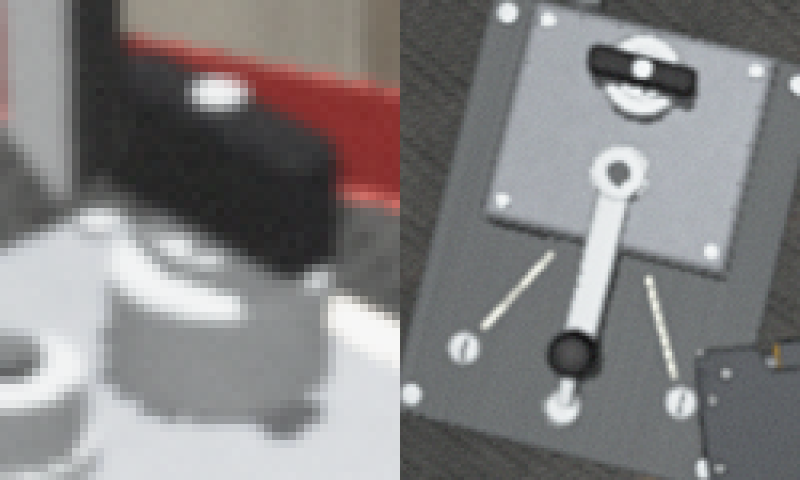

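The cap is still at row 211.5, so the knob is fully down. The pointer stands over the tall screw and the arm is clear, so I'm handing in.

```bash
python3 -c "
from workcell import r
print(r.sign_off())"
```

```text
the job is handed in; nothing more can be done
None
```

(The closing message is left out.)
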